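# Set the scriber and hold the cam lift at the top

### The job

On the marking jig, turn the black knob a little at a time until the black pointer lines up with the red marker, moving the pointer only with the knob. Then swing the red-gripped cam lever up to its highest lift, where it stands straight up from the jig and the plywood block is raised under the scriber, and finish while still holding the lever there by its red grip, because it springs back if let go. Do not touch the block, the scriber or the red marker, and leave the glue bottle, tape roll and memo pad alone.

Things in the scene. Friction and masses are not known exactly. Their poses are not given: they have to be found in the camera images.
- jig: Grey marking jig fixed to the bench; origin on the bench surface under the centre of the lift table. Its base plate is 170 mm (x) by 290 mm (y, from -110 to +180 mm) by 12 mm thick. z is up; x points roughly away from the robot, y to the robot's left; it may be turned by up to 0.3 rad. On it, from its -y to its +y side: cam lever and lift table, scriber carriage (a post at y = +75 mm, 143 mm high, with an arm over the table), scale, knob.
- knob_grip (a point): Point on the vertical axis of the black knob, 105 mm above the bench, at jig x = 0, y = +150 mm. The knob has an upright grip bar 42 mm long, 14 mm thick and 30 mm high (84 to 114 mm above the bench) on a disc 44 mm across whose top is 84 mm above the bench. This point is 9 mm below the top of the bar. The point turns with the knob: its x axis runs along the bar, its y axis across the thickness, z up.
- knob (a joint): Knob angle in rad, from 0 to 3.7, growing clockwise seen from above (at 0 the bar lies along jig x). It stays where it is left (about 0.04 N m of friction). Each rad clockwise moves scriber and pointer 12 mm along jig +x (away from the robot). The start is 0 to 0.4.
- pointer (a point): Tip of the black pointer, a 2.5 mm wide needle on the scriber carriage that points to jig +y over the white scale, 18 mm above the bench. It moves along jig x with the knob.
- red_mark (a point): Tip of the red marker on the white scale: a 3 mm wide red finger that points at the pointer from jig +y, with axes parallel to the jig's. Pointer and marker are in line when the pointer's x in this frame is 0; at the start the pointer stands 9 to 30 mm short of it (at smaller jig x).
- lever_pivot (a point): Point on the horizontal axis of the cam lever (parallel to jig x), in the plane in which the grip's centre swings; at jig x = -73 mm, y = 0, 45 mm above the bench. The grip's centre is 120 mm from it.
- lever_grip (a point): Red barrel grip at the end of the steel cam lever: a cylinder of 26 mm diameter and 28 mm length with its axis along jig x and flat free ends; this point is its centre. The lever bar is 10 mm thick. It can be pinched from above on its two flat ends and turns between the fingers as the lever swings.
- lever (a joint): Cam lever angle in rad. 0: rest, the lever points to jig -y (robot's right), 0.2 rad above level, grip 69 mm above the bench. It grows as the grip swings up and over to the left, in the jig's y-z plane; elevation above level = angle + 0.2. At 1.37 it stands upright and the lift is highest (grip 165 mm above the bench); beyond, up to 1.9, the table sinks again. A spring of 0.15 N m per rad, 0.15 N m at rest and 0.36 N m upright, drives it back to 0.
- table (a joint): Rise of the steel lift table in m, driven by the brass eccentric on the lever: 0 at rest, 0.016 at the highest point.
- block_center (a point): Centre of the plywood block, 56 x 55 x 18 mm, lying loose on the steel lift table (top 83 mm above the bench at rest). Its z is up.
- scriber: Scriber carriage: aluminium foot on a track, post with an arm over the lift table and a point hanging down to 122 mm above the bench, 5 mm above the raised block; origin on the bench under its post. Not to be touched.
- glue_bottle: Glue bottle, 56 mm across, 127 mm high, standing beyond and to the right of the jig; origin under its centre. Leave alone.
- tape_roll: Roll of yellow tape, 42 mm across, 19 mm high, left of the jig; origin under its centre. Leave alone.
- memo_pad: Green memo pad, 96 x 96 x 12 mm, right of the jig; origin under its centre. Leave alone.
- table_top (a point): Centre of the top of the steel lift table (74 x 74 mm), 83 mm above the bench at rest, 99 mm at the highest lift; rises with the table.
- block: The same plywood block; origin at the centre of its underside. Not to be touched.

How it is judged:
By the outcome, as a careful person would: the job done as asked, in the order asked, and still so for the second after the job is handed in, while the arm keeps its last pose, push and grip.
It also fails if it takes over 58 s, if anything falls off the work surface, if the arm or the gripper's body presses on something with over 40 N, if the wrist force passes 120 N, or if a joint passes its speed limit or range.

### The arm

A 6-joint arm with a two-finger parallel gripper is mounted at the origin on a cart in front of the work surface, level with it; the furniture and walls round the work are solid. World frame = base frame: x ahead of the robot, y to its left, z up, the work surface at z = 0. Lengths are in mm, angles in rad, forces in N, time in s.
With the tool pointing down it reaches from about 300 to 750 mm from the base axis. Payload 8.5 kg.
Tool frame: the origin (TCP) lies midway between the tips of the shut fingers; the grasp point (between the pads) lies 19 mm behind it; z points along the fingers, y is the line along which they close (so a half turn about z gives the same grasp; the last joint's range is limited). The gripper opens to 85 mm and grips with 20 to 120 N. Pads are 22 mm wide; open, the fingers measure 114 mm over their backs; the gripper's body (76 mm by 85 mm) begins 54 mm behind the grasp point. The pads swing forward as they close: fully open they stand 13 mm farther back than shut.
Start: joints at [0.991, 0.381, 1.297, -0, 1.464, -0.215], TCP at [196.21, 513.792, 231.322] pointing down, gripper open.
Joint ranges: [-3.11, 3.11], [-0.89, 2.33], [0.22, 2.48], [-1.42, 4.56], [0.17, 2.85], [-2.88, 2.88]. Speed limits (rad/s): [2.39, 2.39, 3.14, 3.14, 3.14, 3.14].

### API

Orientations are given as a unit quaternion [w, x, y, z].
In Python, from cell import manip gives the robot as it stands.
- The arm moves only by the tool arm_command, never from a script. Its argument "series" is a list of rows, each a list of 7 numbers: the opening, from 0 (shut) to 1 (fully open), then the shift along the tool's x, y, z in mm, then the turn, a rotation vector about the tool's x, y, z in rad. A call has 1 to 12 rows; each row shifts and turns the commanded pose from where the row before left it, along the tool's axes as they then stand; what a row does not reach is not made up. A row lasts 1/12 s, in which the tool goes at most 41.7 mm and 7.16 degrees, less where a joint would pass 70% of its speed; a pose out of reach is approached as far as the arm can. A call with a gripper value outside its range is refused whole. The fingers move at their own pace and stop on an object; "force" is the grip in N (left out, the last holds). Time passes only in rows, so rows that do not move let the fingers close. It gives the time, the measured TCP pose, the force, the opening and the grip force at its end, in the units of the state.
- manip.sense(): the state, without advancing time (a new reading comes with each control period).
- manip.get_image(name): name is "scene" or "top"; returns the picture (400x640x3 uint8, red, green, blue); there is no depth.
- manip.get_calibration(name): a dict with "fovy" (degrees; the focal length in pixels is half the picture's height over the tangent of half this angle, whatever the lens; pixels are square), "cx", "cy" (the principal point, pixels), "position" and "rotation" of the camera in the world. Camera axes: x right, y up, looking along -z (the intrinsics and any distortion apply to the point x, -y, -z); pixel columns grow to the right and rows downward; lengths in mm; the calibration is good to about 2 mm. A picture is of the moment at which its call begins. get_calibration takes no time and is no camera call.
- manip.finish_job(): hands the job in; it is judged then, once.
The state is a dict: "time_s": time; "joint_pos": joint angles; "qd": joint speeds; "tau": joint torques, N m; "position": TCP position; "tcp_rot": TCP orientation; "contact_force": force on the tool from outside, world axes, zero at the start; "moment": the same for the moment, N m; "gripper_width": finger opening in mm; "grip_force": force on a finger pad.
Only numpy, scipy, OpenCV 4.12 (cv2) and the standard library are available. Lean on these libraries where they do the work, as an engineer would, in place of code of your own. Each camera call takes 0.05 s, during which the arm holds its last target. There are 200 camera calls.

## Working session

There is one attempt and no reset: what is moved stays moved. The work goes in short steps, Python scripts to look and compute and a tool call to move; the robot and the scene stay as the last step left them, time stands still between calls to the robot, and variables do not carry over. Pictures are saved under pics/ and viewed, at most 10 in all, crops included, and the job is handed in when it is done.

Besides the shell and the picture viewer there is one more tool, called after "Call:" as name(argument=value, ...), one argument or row to a line, values as JSON. arm_command: Moves the arm, as the interface text tells. Its arguments: {"type":"object","properties":{"series":{"type":"array","items":{"type":"array","items":{"type":"number"}}},"force":{"type":"number"}},"required":["series"]}

```bash
mkdir -p pics; ls
python3 - <<'E'
from cell import manip
import cv2
for n in("scene","top"):
    im=manip.get_image(n); cv2.imwrite(f"pics/{n}0.png",im[:,:,::-1]); print(n,manip.get_calibration(n))
print(manip.sense())
E
```

```text
pics
scene {'fovy': 49.29243819658307, 'cx': 325.3083919106132, 'cy': 194.43708569054397, 'position': array([293.69721151, 672.04259826, 734.174032  ]), 'rotation': array([-0.19389806, -0.08770373,  0.39453213,  0.89389932])}
top {'fovy': 46.348602195600705, 'cx': 318.32196356275006, 'cy': 207.18177260927223, 'position': array([ 483.92590874,   24.74346825, 1035.92568948]), 'rotation': array([-0.69553274, -0.04663209,  0.04555234,  0.71553102])}
{'time_s': 0.1, 'joint_pos': array([ 9.90709489e-01,  3.81129625e-01,  1.29818137e+00,  1.54832702e-05,
        1.46360108e+00, -2.15279248e-01]), 'qd': array([-1.04272767e-03, -9.29400545e-04, -1.37797943e-03,  1.91637915e-03,
       -1.11786567e-03, -6.94140305e-05]), 'tau': array([ 3.24732129e-03, -4.49218440e+01, -2.31654936e+01, -1.19506008e-04,
        3.69127578e-03,  5.66740391e-05]), 'position': array([196.06028364, 513.58054851, 230.77419523]), 'tcp_rot': array([-2.62591191e-04,  1.81394792e-01,  9.83410135e-01, -6.05247287e-04]), 'contact_force': array([ 0.70407124,  0.5356418 , -0.53558617]), 'moment': array([0.00612449, 0.02490581, 0.01597537]), 'grip_force': 0.0, 'gripper_width': 85.36374581459211}
```

View pics/scene0.png

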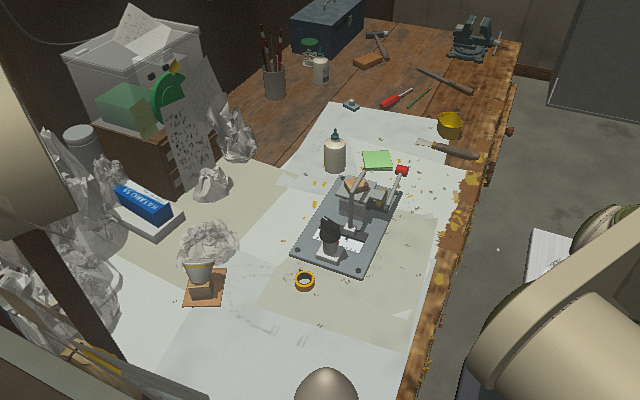

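View pics/top0.png

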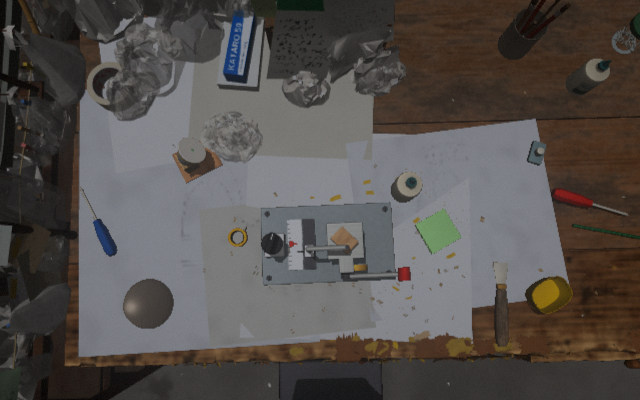

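Scene: the jig runs from (330,265) to (380,180), with the red grip at (402,170). Top: jig plate spans about (262,204)-(395,285), knob (272,244), red marker (292,244), grip (404,273). A grey dome sits at (148,303) in the top view.

```bash
cat > h.py <<'E'
import numpy as np, cv2
from cell import manip
from scipy.spatial.transform import Rotation as R
def rot(q): return R.from_quat([q[1],q[2],q[3],q[0]]).as_matrix()
CAL={n:manip.get_calibration(n) for n in("scene","top")}
def ray(n,u,v):
    c=CAL[n]; f=200/np.tan(np.radians(c["fovy"]/2))
    d=rot(c["rotation"])@np.array([(u-c["cx"])/f,-(v-c["cy"])/f,-1]); return np.array(c["position"]),d/np.linalg.norm(d)
def plane(n,u,v,z):
    p,d=ray(n,u,v); return p+d*(z-p[2])/d[2]
def proj(n,X):
    c=CAL[n]; f=200/np.tan(np.radians(c["fovy"]/2))
    x=rot(c["rotation"]).T@(np.array(X)-c["position"]); return np.array([c["cx"]-f*x[0]/x[2],c["cy"]+f*x[1]/x[2]])
def tri(a,b):
    p,d=ray("top",*a); q,e=ray("scene",*b)
    s=np.linalg.lstsq(np.c_[d,-e],q-p,rcond=None)[0]; A=p+s[0]*d;B=q+s[1]*e
    return (A+B)/2,np.linalg.norm(A-B)
def red(im):
    h=cv2.cvtColor(im,cv2.COLOR_RGB2HSV); m=(((h[...,0]<6)|(h[...,0]>174))&(h[...,1]>150)&(h[...,2]>70)).astype(np.uint8)
    n,l,s,c=cv2.connectedComponentsWithStats(m); return [(s[i],c[i]) for i in range(1,n)if s[i][4]>4]
E
python3 - <<'E'
from h import *
for n,w in(("top",(250,195,170,100)),("scene",(280,150,140,135))):
    im=cv2.imread(f"pics/{n}0.png"); x,y,a,b=w
    k=4.4
    cv2.imwrite(f"pics/{n}0c.png",cv2.resize(im[y:y+b,x:x+a],None,fx=k,fy=k,interpolation=cv2.INTER_CUBIC))
    for s,c in red(im[:,:,::-1]): print(n,s,c.round(1))
im=cv2.imread("pics/top0.png")
# base plate grey-blue mask
m=((im.max(2).astype(int)-im.min(2)<30)&(im.max(2)>70)&(im.max(2)<150)).astype(np.uint8); m[:195]=0;m[295:]=0;m[:,:252]=0;m[:,410:]=0
cs,_=cv2.findContours(cv2.morphologyEx(m,cv2.MORPH_OPEN,np.ones((3,3))),0,2); c=max(cs,key=cv2.contourArea)
r=cv2.minAreaRect(c);print(r); B=cv2.boxPoints(r)
for b in B: print(b,plane("top",*b,12).round(1))
print("dome",tri((148,303),(325,385)))
print("bottle",plane("top",407,186,127))
E
```

```text
top [554 188  39  18 369] [571.6 197.1]
top [290 242   3   5  13] [290.9 243.7]
top [399 267  11  14 134] [403.8 273.4]
scene [279  48   1   5   5] [279.  50.]
scene [380  95  20  12 118] [389.6 100.2]
scene [395 165  13   9  81] [401.3 168.7]
((330.5, 244.5), (99.0, 157.0), 90.0)
[252. 195.] [649.7 170.8  12. ]
[409. 195.] [ 639.8 -177.3   12. ]
[409. 294.] [ 424.  -165.7   12. ]
[252. 294.] [433.4 172.8  12. ]
dome (array([424.12959999, 389.1701698 ,  35.98182436]), np.float64(4.359517404150795))
bottle [ 640.31796846 -151.58655683  127.        ]
```

View pics/top0c.png

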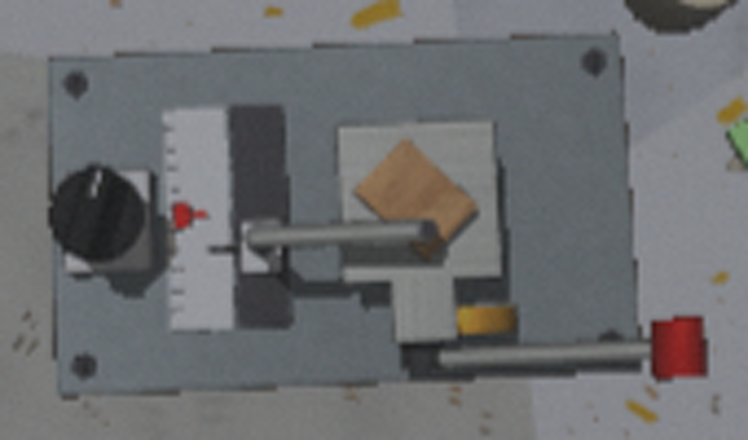

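View pics/scene0c.png

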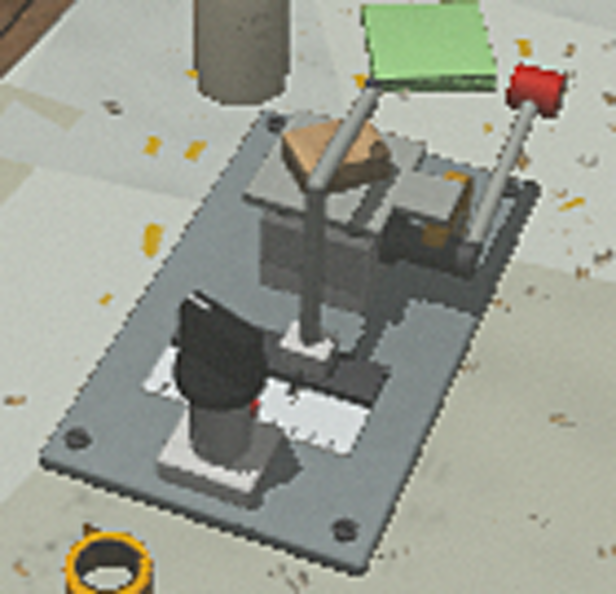

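The top crop shows clear plate corners, with the pointer at (232,249) short of the red tip (205,215). The knob bar lies roughly along jig x, with its white line at (97,185). The scene crop shows the bar ridge running from (185,298) to (265,350). Next I fit the jig pose.

```bash
cat >> h.py <<'E'
def crop(n,u,v): o={"top":(250,195),"scene":(280,150)}[n]; return (u+.5)/4.4-.5+o[0],(v+.5)/4.4-.5+o[1]
E
python3 - <<'E'
from h import *
J=np.array([[85,180],[85,-110],[-85,-110],[-85,180]])
est=[]
for n,C in(("top",[(50,57),(618,35),(637,372),(62,397)]),("scene",[(40,460),(270,110),(540,187),(362,573)])):
    W=np.array([plane(n,*crop(n,*c),12)[:2] for c in C]); 
    if n=="scene": W=np.array([plane(n,*crop(n,*c),z)[:2] for c,z in zip(C,(12,12,12,12))])
    Jc=J-J.mean(0);Wc=W-W.mean(0); a=np.arctan2((Jc[:,0]*Wc[:,1]-Jc[:,1]*Wc[:,0]).sum(),(Jc*Wc).sum())
    Q=np.array([[np.cos(a),-np.sin(a)],[np.sin(a),np.cos(a)]]); t=W.mean(0)-Q@J.mean(0)
    print(n,a,t,"res",(W-(J@Q.T+t)).round(1).tolist()); est.append((a,*t))
a,tx,ty=np.mean(est,0)
a,tx,ty=est[0]
Q=np.array([[np.cos(a),-np.sin(a)],[np.sin(a),np.cos(a)]]);t=np.array([tx,ty])
for nm,p in(("knob",(0,150)),("grip rest",(-73,-117.6)),("pivot",(-73,0))): print(nm,Q@p+t)
print("grip tri",tri((403.8,273.4),(401.3,168.7)))
inv=lambda w:Q.T@(w[:2]-t)
print("ptr",inv(plane("top",*crop("top",212,249),18)),"mark",inv(plane("top",*crop("top",207,215),18)))
print("knob white line top",[inv(plane("top",*crop("top",*c),114)) for c in((98,170),(95,196))])
print("bar ridge scene",[inv(plane("scene",*crop("scene",*c),114)) for c in((190,294),(266,348))])
E
```

```text
top 0.013350158908310358 [538.9042219  -27.95360218] res [[-0.5, -2.0], [-1.3, 2.3], [1.1, 3.3], [0.7, -3.6]]
scene 0.010005363057233775 [537.06256287 -24.12460224] res [[-1.8, 0.1], [-2.4, -0.8], [2.8, 0.7], [1.5, -0.0]]
knob [536.90175755 122.03303102]
grip rest [ 467.48065913 -146.51765525]
pivot [465.91072708 -28.92813483]
grip tri (array([ 469.30816158, -145.90317889,   73.28383478]), np.float64(0.3325380961660691))
ptr [-15.15608956  99.8329414 ] mark [  1.68450617 101.70463958]
knob white line top [array([ 18.61446485, 145.36170058]), array([  7.00056526, 147.0394903 ])]
bar ridge scene [array([ 19.43725122, 142.94536449]), array([-25.03788354, 160.17232802])]
```

Call:
arm_command(
  series=[
    [1, -34, -18, 0, 0, 0, 0],
    [1, -34, -18, 0, 0, 0, 0],
    [1, -34, -18, 0, 0, 0, 0],
    [1, -34, -18, 0, 0, 0, 0],
    [1, -34, -18, 0, 0, 0, 0],
    [1, -34, -18, 0, 0, 0, 0],
    [1, -34, -18, 0, 0, 0, 0],
    [0.7, -34, -18, 0, 0, 0, 0],
    [0.6, -34, -18, 0, 0, 0, 0],
    [0.6, -34, -18, 0, 0, 0, 0],
    [0.6, -34, -18, 0, 0, 0, 0],
    [0.6, -34, -18, 0, 0, 0, 0],
  ],
  force=30,
)

```text
time_s: 1.1
position: [501.1, 164.7, 231.1]
tcp_rot: [-0.0, 0.181, 0.983, -0.0]
contact_force: [0.9, 0.7, 0.3]
gripper_width: 50.8
grip_force: 0.0
```

Call:
arm_command(
  series=[
    [0.6, -20, -10, 0, 0, 0, -0.09],
    [0.6, -20, -10, 0, 0, 0, -0.09],
    [0.6, 0, 0, 0, 0, 0, 0],
    [0.6, 0, 0, 0, 0, 0, 0],
  ],
)

```text
time_s: 1.43
position: [532.2, 134.3, 230.6]
tcp_rot: [-0.001, 0.094, 0.996, -0.0]
contact_force: [0.3, 0.2, -0.2]
gripper_width: 51.1
grip_force: 0.0
```

```bash
cat >> h.py <<'E'
def to(x,y,z,yaw):  # remaining shift in tool axes, turn about tool z (tool down)
    s=manip.sense(); M=rot(s["tcp_rot"]); y0=np.arctan2(M[1,1],M[0,1])
    dw=(y0-yaw+np.pi)%(2*np.pi)-np.pi
    print("t",round(s["time_s"],2),"pos",s["position"].round(1),"yaw",y0.round(3),"tilt",M[:,2].round(3),"shift",(M.T@(np.array([x,y,z])-s["position"])).round(1),"turn",dw.round(3),"q",s["joint_pos"].round(2),"F",s["contact_force"].round(1),"w",round(s["gripper_width"],1),round(s["grip_force"],1))
E
python3 - <<'E'
from h import *
to(536.2,123.5,90,1.383)
E
```

```text
t 1.43 pos [532.2 134.3 230.6] yaw 1.383 tilt [-0.001  0.    -1.   ] shift [ -6.2  -9.8 140.6] turn 0.0 q [ 0.03  0.38  1.3   0.    1.46 -1.35] F [ 0.3  0.2 -0.2] w 51.1 0.0
```

Call:
arm_command(
  series=[
    [0.6, -3, -5, 0, 0, 0, 0],
    [0.6, -3, -5, 0, 0, 0, 0],
    [0.6, 0, 0, 20, 0, 0, 0],
    [0.6, 0, 0, 20, 0, 0, 0],
    [0.6, 0, 0, 20, 0, 0, 0],
    [0.6, 0, 0, 20, 0, 0, 0],
    [0.6, 0, 0, 15, 0, 0, 0],
    [0.6, 0, 0, 15, 0, 0, 0],
    [0.6, 0, 0, 15, 0, 0, 0],
    [0.6, 0, 0, 15, 0, 0, 0],
    [0.6, 0, 0, 0, 0, 0, 0],
    [0.6, 0, 0, 0, 0, 0, 0],
  ],
)

```text
time_s: 2.43
position: [535.7, 124.2, 91.4]
tcp_rot: [-0.0, 0.092, 0.996, -0.0]
contact_force: [0.5, -0.8, -0.2]
gripper_width: 51.1
grip_force: 0.0
```

Run:
```python
from h import *
to(536.2,123.5,90,1.383)
a=[]
for n in("top","scene"):
    im=manip.get_image(n)[:,:,::-1]; x,y=(240,190) if n=="top" else (275,170)
    a.append(cv2.resize(im[y:y+110,x:x+80],None,fx=5,fy=5,interpolation=cv2.INTER_CUBIC))
cv2.imwrite("pics/p2.png",np.hstack(a))
```

```text
t 2.43 pos [535.7 124.2  91.4] yaw 1.386 tilt [-0.001 -0.    -1.   ] shift [-0.7 -0.6  1.4] turn 0.003 q [ 0.01  0.52  1.5  -0.    1.12 -1.37] F [ 0.5 -0.8 -0.2] w 51.1 0.0
```

View pics/p2.png

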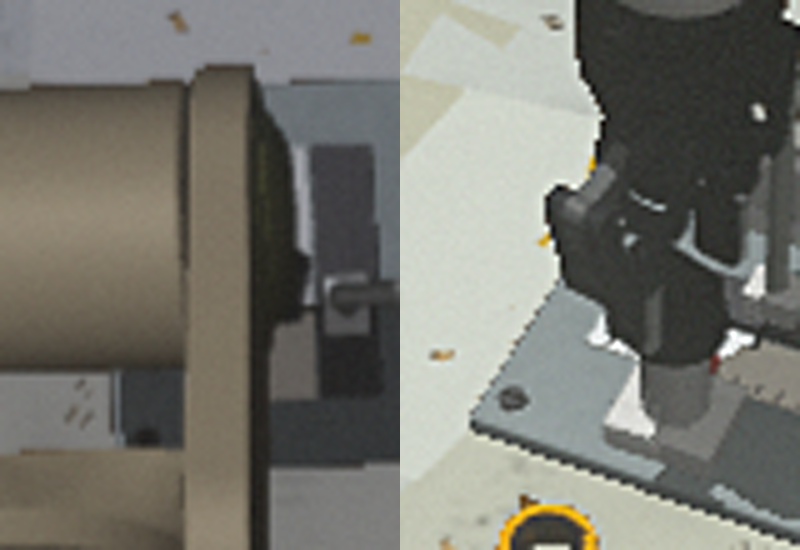

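The top view shows the arm hiding the scale, with the carriage foot still visible near (345,305) in the crop. The scene half shows the bar between the open fingers. I'll close on it.

Call:
arm_command(
  series=[
    [0.3, 0, 0, 0, 0, 0, 0],
    [0.0, 0, 0, 0, 0, 0, 0],
    [0, 0, 0, 0, 0, 0, 0],
    [0, 0, 0, 0, 0, 0, 0],
    [0, 0, 0, 0, 0, 0, 0],
    [0, 0, 0, 0, 0, 0, 0],
  ],
  force=30,
)

```text
time_s: 3.03
position: [536.7, 122.7, 92.2]
tcp_rot: [0.001, 0.092, 0.996, -0.001]
contact_force: [-0.5, -7.8, 3.8]
gripper_width: 13.4
grip_force: 31.4
```

Run:
```python
from h import *
to(536.2,123.5,90,1.383)
print(manip.sense()["moment"])
a=[]
im=manip.get_image("top")[:,:,::-1]
cv2.imwrite("pics/top_g.png",im)
```

```text
t 3.03 pos [536.7 122.7  92.2] yaw 1.386 tilt [ 0.002 -0.002 -1.   ] shift [0.7 0.7 2.2] turn 0.003 q [ 0.01  0.52  1.5  -0.    1.12 -1.37] F [-0.5 -7.8  3.8] w 13.4 31.4
[-1.16071732  0.00240805  0.04121981]
```

Call:
arm_command(
  series=[
    [0, 0, -1.5, 0, 0, 0, 0],
    [0, 0, 0, 0, 0, 0, 0.1],
    [0, 0, 0, 0, 0, 0, 0.1],
    [0, 0, 0, 0, 0, 0, 0.1],
    [0, 0, 0, 0, 0, 0, 0.1],
    [0, 0, 0, 0, 0, 0, 0.1],
    [0, 0, 0, 0, 0, 0, 0.1],
    [0, 0, 0, 0, 0, 0, 0.1],
    [0, 0, 0, 0, 0, 0, 0.1],
    [0, 0, 0, 0, 0, 0, 0.1],
    [0, 0, 0, 0, 0, 0, 0.1],
    [0, 0, 0, 0, 0, 0, 0],
  ],
)

```text
time_s: 4.08
position: [537.6, 123.6, 92.3]
tcp_rot: [0.002, 0.561, 0.828, 0.003]
contact_force: [6.3, 6.8, 1.4]
gripper_width: 13.1
grip_force: 30.9
```

Run:
```python
from h import *
to(536.2,122.5,90,0.383)
b=[]
for f in("pics/top0.png","pics/top_g.png",None):
    im=manip.get_image("top")[:,:,::-1] if f is None else cv2.imread(f)
    b.append(cv2.resize(im[205:285,270:360],None,fx=2.9,fy=5,interpolation=cv2.INTER_CUBIC))
b.append(cv2.resize(manip.get_image("scene")[215:280,300:390,::-1],None,fx=8.7,fy=3,interpolation=cv2.INTER_CUBIC)[:, :783])
cv2.imwrite("pics/p3.png",np.vstack([np.hstack(b[:3]),b[3]]))
```

```text
t 4.08 pos [537.6 123.6  92.3] yaw 0.381 tilt [ 0.005  0.002 -1.   ] shift [-0.5 -1.7  2.3] turn -0.002 q [ 0.01  0.52  1.5   0.    1.11 -0.37] F [6.3 6.8 1.4] w 13.1 30.9
```

View pics/p3.png

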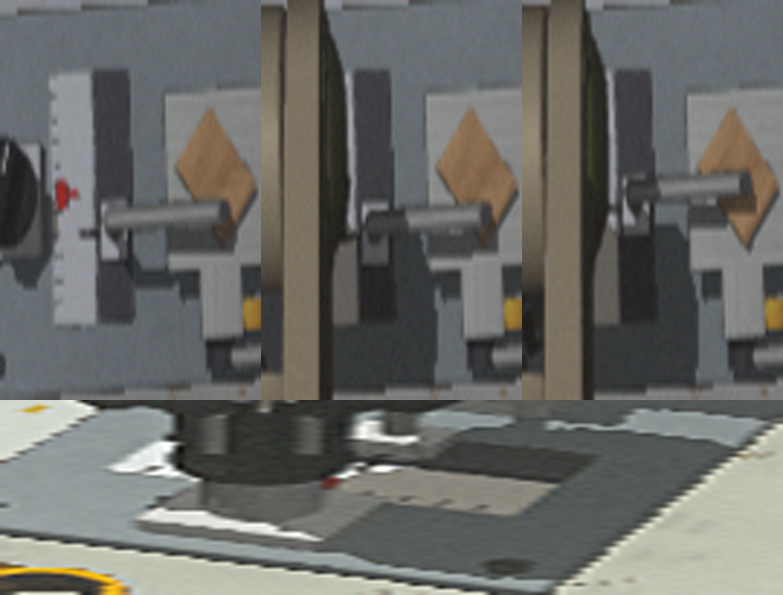

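The top strips show the scriber arm moved about 6 px, or roughly 12 mm, for 1.0 rad. About 5 mm remains. I'll turn a bit more, release, back off and look.

Call:
arm_command(
  series=[
    [0, 0, 0, 0, 0, 0, 0.1],
    [0, 0, 0, 0, 0, 0, 0.1],
    [0, 0, 0, 0, 0, 0, 0.1],
    [0, 0, 0, 0, 0, 0, 0],
    [0, 0, 0, 0, 0, 0, 0],
    [0.3, 0, 0, 0, 0, 0, 0],
    [0.6, 0, 0, 0, 0, 0, 0],
    [0.6, 0, 0, 0, 0, 0, 0],
    [0.6, 0, 0, 0, 0, 0, 0],
    [0.6, 0, 0, -20, 0, 0, 0],
    [0.6, 0, 0, -40, 0, 0, 0],
    [0.6, 0, 0, -40, 0, 0, 0],
  ],
)

```text
time_s: 5.18
position: [534.8, 122.3, 191.6]
tcp_rot: [-0.001, 0.676, 0.737, -0.001]
contact_force: [1.0, 0.2, -0.2]
gripper_width: 51.3
grip_force: 0.0
```

Call:
arm_command(
  series=[
    [0.6, 40, 0, -20, 0, 0, 0],
    [0.6, 40, 0, 0, 0, 0, 0],
    [0.6, 40, 0, 0, 0, 0, 0],
    [0.6, 40, 0, 0, 0, 0, 0],
    [0.6, 0, 0, 0, 0, 0, 0],
    [0.6, 0, 0, 0, 0, 0, 0],
  ],
)

```text
time_s: 5.68
position: [521.5, 280.7, 209.6]
tcp_rot: [-0.0, 0.675, 0.738, -0.0]
contact_force: [0.5, -0.7, 0.9]
gripper_width: 51.2
grip_force: 0.0
```

Run:
```python
from h import *
to(536.2,122.5,90,0.083)
im=manip.get_image("top")[:,:,::-1];cv2.imwrite("pics/top_b.png",im)
ims=manip.get_image("scene")[:,:,::-1];cv2.imwrite("pics/sc_b.png",ims)
a=cv2.resize(im[220:270,255:335],None,fx=10,fy=6,interpolation=cv2.INTER_CUBIC)
b=cv2.resize(ims[220:270,310:390],None,fx=10,fy=6,interpolation=cv2.INTER_CUBIC)
cv2.imwrite("pics/p4.png",np.vstack([a,b]))
print(im[236:256,285:312].max(2))
```

```text
t 5.68 pos [521.5 280.7 209.6] yaw 0.089 tilt [-0.001 -0.    -1.   ] shift [-158.9    0.6  119.6] turn 0.006 q [ 0.29  0.47  1.21 -0.    1.46  0.2 ] F [ 0.5 -0.7  0.9] w 51.2 0.0
[[ 74 119 142 164 163 162 161 162 162 162 162 162 163 162 162 163 156 121
   75  70  70  68  67  67  68  70  65]
 [ 75 120 135 159 143 148 163 162 163 163 160 162 162 164 162 162 156 121
   76  67  67  63  65  65  65  64  66]
 [ 75 118 137 156 121 130 160 164 163 162 162 163 162 161 164 162 157 116
   76  75  94  72  72  70  72  71  72]
 [ 74 121 136 163 162 162 162 162 162 163 162 162 163 164 164 163 156 110
   72  96 145 100  99 103  99  95  97]
 [ 76 122 135 160 147 146 146 150 163 163 161 160 161 164 164 164 158 129
   77  90 117 105 118 121 124 121 122]
 [ 73 121 134 145 115 131 140 145 144 164 162 164 163 163 162 164 157 131
   75  78 102 114 132 136 133 134 135]
 [ 71 118 130 131 111 155 154 143  94 155 152 155 164 160 163 162 159 120
   77  89 127 107 112 109 107 107 103]
 [ 69 106 124 151 116 156 154 140 112 149 150 149 148 161 164 160 142  96
   75  90 152  94  80  80  78  74  84]
 [ 60  59  82 136
[... 639 characters left out ...]
 151 148 145 136  85]
 [ 56  60  65  95  96 104 162 165 162 161 163 162 164 162 161 162 159 124
   87  74  99  98 103  86  82  73  62]
 [ 57  62  65  84  90  97 162 162 163 163 159 162 161 162 162 162 156 127
   85  70  64  53  54  54  51  49  50]
 [ 54  62  64  78  83 100 164 162 161 162 161 163 164 161 161 161 160 134
   86  69  66  68  66  67  64  68  64]
 [ 55  62  66  92 100 110 162 164 163 162 161 162 160 162 162 163 163 151
   83  69  68  68  69  67  68  67  63]
 [ 57  63  65  94 121 126 161 162 161 163 165 163 163 162 161 162 160 150
   80  70  67  69  67  67  68  64  66]
 [ 60  64  67 104 146 151 146 161 159 162 163 161 161 163 161 161 163 151
   88  64  66  69  66  65  66  63  62]]
```

View pics/p4.png

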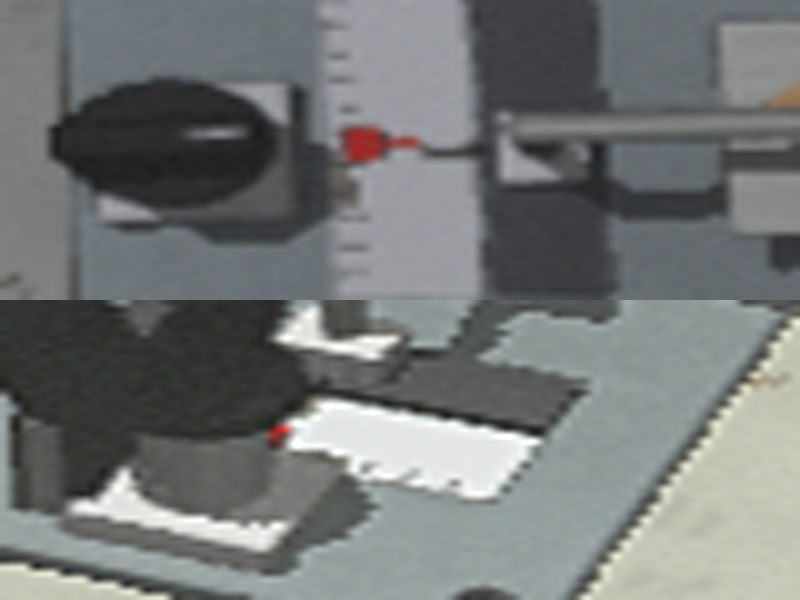

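The pointer (crop 420-485, y≈151) and the red finger (390-415, y≈143) are almost in line, with the pointer about 1 px short. I'll measure that at sub-pixel level.

Run:
```python
from h import *
a=0.012;t=np.array([538,-26.5]);Q=np.array([[np.cos(a),-np.sin(a)],[np.sin(a),np.cos(a)]])
im=cv2.imread("pics/top_b.png").astype(float)
print(im[241:249,292:302,1].astype(int)); print(im[241:249,292:302,2].astype(int))
def cen(u,ch,lo,hi):
    col=im[lo:hi,u,ch]; w=np.clip(162-col-8,0,None); return (w*np.arange(lo,hi)).sum()/w.sum()
for u in range(293,302):
    v=cen(u,1,241,249); print(u,round(v,2),"jigx",(Q.T@(plane("top",u,v,18)[:2]-t)).round(2))
```

```text
[[ 89 139 158 156 159 159 157 156 157 151]
 [ 50  79 140 133 141 159 155 157 157 151]
 [ 47  52  78  63  84 144 154 159 156 136]
 [ 51  57  93  97  97 103 132 133 126  94]
 [ 48  86 155 158 148  99  69  70  67  66]
 [ 95 118 156 157 153 128 118 118 118 114]
 [156 155 154 158 156 157 155 158 157 152]
 [158 155 157 158 154 155 159 156 156 152]]
[[145 139 157 156 157 156 156 154 155 149]
 [143  94 155 152 155 156 154 153 156 151]
 [140 112 149 150 149 143 154 157 153 133]
 [148 116 138 146 140 104 131 131 125  93]
 [144  95 153 155 147 100  70  72  69  67]
 [148 121 154 155 150 127 119 120 119 115]
 [155 154 154 155 155 156 154 156 155 150]
 [155 152 155 154 152 154 155 154 153 149]]
293 243.6 jigx [  2.49 108.21]
294 243.31 jigx [  3.03 106.01]
295 243.21 jigx [  3.15 103.83]
296 243.4 jigx [  2.66 101.67]
297 244.68 jigx [-0.21 99.59]
298 245.1 jigx [-1.2  97.45]
299 245.11 jigx [-1.31 95.28]
300 245.05 jigx [-1.28 93.1 ]
301 244.69 jigx [-0.58 90.9 ]
```

Call:
arm_command(
  series=[
    [0.6, -39.7, 0.6, 0, 0, 0, 0],
    [0.6, -39.7, 0.6, 0, 0, 0, 0],
    [0.6, -39.7, 0.6, 0, 0, 0, 0],
    [0.6, -39.7, 0.6, 0, 0, 0, 0],
    [0.6, 0, 0, 30, 0, 0, 0],
    [0.6, 0, 0, 30, 0, 0, 0],
    [0.6, 0, 0, 30, 0, 0, 0],
    [0.6, 0, 0, 20, 0, 0, 0],
    [0.6, 0, 0, 8, 0, 0, 0],
    [0.6, 0, 0, 0, 0, 0, 0],
    [0.6, 0, 0, 0, 0, 0, 0],
  ],
)

```text
time_s: 6.7
position: [538.8, 120.5, 92.8]
tcp_rot: [0.0, 0.676, 0.736, 0.0]
contact_force: [0.8, 0.1, -0.1]
gripper_width: 51.2
grip_force: 0.0
```

Run:
```python
from h import *
to(538,122.7,91,0.083)
```

```text
t 6.7 pos [538.8 120.5  92.8] yaw 0.085 tilt [ 0.001 -0.    -1.   ] shift [ 2.3 -0.6  1.8] turn 0.002 q [ 0.01  0.52  1.5  -0.    1.12 -0.08] F [ 0.8  0.1 -0.1] w 51.2 0.0
```

Close, turn 0.3, release, back off.

Call:
arm_command(
  series=[
    [0.3, 2.2, -0.6, 1, 0, 0, 0],
    [0, 0, 0, 0, 0, 0, 0],
    [0, 0, 0, 0, 0, 0, 0],
    [0, 0, 0, 0, 0, 0, 0],
    [0, 0, 0, 0, 0, 0, 0],
    [0, 0, 0, 0, 0, 0, 0.1],
    [0, 0, 0, 0, 0, 0, 0.1],
    [0, 0, 0, 0, 0, 0, 0.1],
    [0, 0, 0, 0, 0, 0, 0],
    [0, 0, 0, 0, 0, 0, 0],
    [0, 0, 0, 0, 0, 0, 0],
  ],
)

```text
time_s: 7.62
position: [538.5, 123.5, 92.0]
tcp_rot: [0.001, 0.778, 0.628, 0.001]
contact_force: [1.6, 0.5, 5.7]
gripper_width: 13.3
grip_force: 32.8
```

Call:
arm_command(
  series=[
    [0.3, 0, 0, 0, 0, 0, 0],
    [0.6, 0, 0, 0, 0, 0, 0],
    [0.6, 0, 0, 0, 0, 0, 0],
    [0.6, 0, 0, -30, 0, 0, 0],
    [0.6, 0, 0, -40, 0, 0, 0],
    [0.6, 0, 0, -40, 0, 0, 0],
    [0.6, 40, 0, -8, 0, 0, 0],
    [0.6, 40, 0, 0, 0, 0, 0],
    [0.6, 40, 0, 0, 0, 0, 0],
    [0.6, 40, 0, 0, 0, 0, 0],
    [0.6, 0, 0, 0, 0, 0, 0],
    [0.6, 0, 0, 0, 0, 0, 0],
  ],
)

```text
time_s: 8.62
position: [571.0, 281.3, 208.0]
tcp_rot: [-0.0, 0.778, 0.629, -0.001]
contact_force: [-0.1, -1.3, -0.8]
gripper_width: 51.5
grip_force: 0.0
```

```bash
cat >> h.py <<'E'
def gap(im):
    a=0.012;t=np.array([538,-26.5]);Q=np.array([[np.cos(a),-np.sin(a)],[np.sin(a),np.cos(a)]])
    im=im.astype(float)
    print(im[240:249,291:302,1].astype(int)); print(im[240:249,291:302,2].astype(int))
    for u in range(293,302):
        col=im[240:249,u,1]; w=np.clip(154-col,0,None); v=(w*np.arange(240,249)).sum()/w.sum()
        print(u,round(v,2),"jigx",(Q.T@(plane("top",u,v,18)[:2]-t)).round(2))
E
python3 - <<'E'
from h import *
to(538,122.7,91,-0.217)
im=manip.get_image("top")[:,:,::-1];cv2.imwrite("pics/top_c.png",im);gap(im)
E
```

```text
t 8.62 pos [571.  281.3 208. ] yaw -0.211 tilt [-0.001 -0.001 -1.   ] shift [-161.9    1.1  117.1] turn 0.006 q [ 0.27  0.55  1.07 -0.    1.52  0.48] F [-0.1 -1.3 -0.8] w 51.5 0.0
[[140 144 158 160 160 158 158 158 158 159 157]
 [ 70  92 142 158 159 159 158 159 159 160 155]
 [ 41  51  82 140 137 139 140 136 138 139 134]
 [ 50  45  52  78  65  70  87  64  66  67  68]
 [ 50  50  56  93  97 101 108 102 100 103 105]
 [ 42  46  87 157 159 158 157 161 157 158 151]
 [ 63  96 119 159 159 158 156 158 158 158 154]
 [119 161 158 160 158 159 158 160 162 158 153]
 [160 160 160 159 157 159 160 158 161 158 155]]
[[148 155 158 158 158 154 155 155 157 157 154]
 [137 148 140 156 157 157 155 157 156 158 151]
 [157 143  96 156 157 153 138 134 136 137 131]
 [160 141 113 150 153 143  85  63  66  66  68]
 [160 150 119 139 145 143 107 102  99 104 103]
 [155 145  96 154 157 157 155 157 156 158 149]
 [139 149 122 158 158 157 154 156 157 156 152]
 [120 158 157 158 157 156 155 158 159 155 151]
 [158 158 156 157 157 156 156 157 158 157 152]]
293 243.62 jigx [  2.44 108.21]
294 243.31 jigx [  3.03 106.01]
295 243.25 jigx [  3.08 103.83]
296 243.25 jigx [  2.99 101.66]
297 243.25 jigx [ 2.89 99.48]
298 243.21 jigx [ 2.89 97.31]
299 243.24 jigx [ 2.74 95.14]
300 243.24 jigx [ 2.67 92.96]
301 243.25 jigx [ 2.56 90.79]
```

The pointer row (243.24) now matches the red finger row (243.25), so they are lined up. Next is the lever.

Call:
arm_command(
  series=[
    [0.6, 0, 0, 0, 0, 0, -0.11],
    [0.6, 0, 0, 0, 0, 0, -0.11],
    [0.7, -35, -9, 0, 0, 0, 0],
    [0.7, -35, -9, 0, 0, 0, 0],
    [0.7, -35, -9, 0, 0, 0, 0],
    [0.7, -35, -9, 0, 0, 0, 0],
    [0.7, -35, -9, 0, 0, 0, 0],
    [0.7, -35, -9, 0, 0, 0, 0],
    [0.7, -35, -9, 0, 0, 0, 0],
    [0.7, -35, -9, 0, 0, 0, 0],
    [0.7, -35, -9, 0, 0, 0, 0],
    [0.7, -35, -9, 0, 0, 0, 0],
  ],
)

```text
time_s: 9.67
position: [481.8, -73.4, 209.2]
tcp_rot: [0.0, 0.706, 0.709, -0.0]
contact_force: [0.3, 0.0, 0.1]
gripper_width: 59.3
grip_force: 0.0
```

Call:
arm_command(
  series=[
    [0.7, -35, -9, 0, 0, 0, 0],
    [0.7, -35, -9, 0, 0, 0, 0],
    [0.7, 0, 0, 0, 0, 0, 0],
    [0.7, 0, 0, 0, 0, 0, 0],
  ],
)

```text
time_s: 10.0
position: [464.6, -143.1, 209.0]
tcp_rot: [-0.0, 0.707, 0.707, -0.0]
contact_force: [0.3, 1.1, 0.1]
gripper_width: 59.8
grip_force: 0.0
```

Run:
```python
from h import *
to(468,-145.5,49,0.012)
```

```text
t 10.0 pos [ 464.6 -143.1  209. ] yaw 0.001 tilt [-0.  0. -1.] shift [ -2.4   3.4 160. ] turn -0.011 q [-0.54  0.29  1.51 -0.    1.35 -0.54] F [0.3 1.1 0.1] w 59.8 0.0
```

Call:
arm_command(
  series=[
    [0.7, -2.4, 3.4, 20, 0, 0, -0.01],
    [0.7, 0, 0, 25, 0, 0, 0],
    [0.7, 0, 0, 25, 0, 0, 0],
    [0.7, 0, 0, 25, 0, 0, 0],
    [0.7, 0, 0, 20, 0, 0, 0],
    [0.7, 0, 0, 20, 0, 0, 0],
    [0.7, 0, 0, 15, 0, 0, 0],
    [0.7, 0, 0, 10, 0, 0, 0],
    [0.7, 0, 0, 0, 0, 0, 0],
    [0.7, 0, 0, 0, 0, 0, 0],
  ],
)

```text
time_s: 10.83
position: [469.2, -142.8, 49.1]
tcp_rot: [-0.0, 0.701, 0.713, -0.0]
contact_force: [0.2, -0.5, 0.6]
gripper_width: 59.6
grip_force: 0.0
```

Run:
```python
from h import *
to(468,-145.5,49,0.012)
im=manip.get_image("top")[:,:,::-1];ims=manip.get_image("scene")[:,:,::-1]
cv2.imwrite("pics/p5.png",np.hstack([cv2.resize(im[220:310,340:440],None,fx=4,fy=4),cv2.resize(ims[130:220,340:440],None,fx=4,fy=4)]))
for n,i in(("top",im),("scene",ims)):
    for s,c in red(i[:,:,::-1]): print(n,s,c.round(1))
```

```text
t 10.83 pos [ 469.2 -142.8   49.1] yaw 0.016 tilt [-0.001  0.    -1.   ] shift [-2.7 -1.2  0.1] turn 0.004 q [-0.54  0.5   1.72  0.    0.92 -0.55] F [ 0.2 -0.5  0.6] w 59.6 0.0
top [553 188  40  19 383] [571.7 197.3]
top [290 242   3   5  13] [290.9 243.7]
scene [279  51   1  15  15] [279.  58.]
scene [380 101   7   6  21] [382.9 103.7]
scene [395 165  13   8  34] [401.2 167.3]
```

View pics/p5.png

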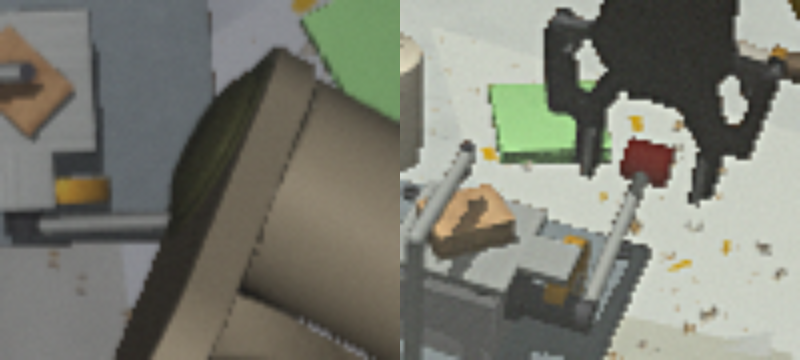

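The scene half shows the fingers straddling the red grip, with a gap on both sides. I'll close on its end faces.

Call:
arm_command(
  series=[
    [0.6, -2.5, -1, 0, 0, 0, 0],
    [0.3, 0, 0, 0, 0, 0, 0],
    [0.1, 0, 0, 0, 0, 0, 0],
    [0.1, 0, 0, 0, 0, 0, 0],
    [0.1, 0, 0, 0, 0, 0, 0],
    [0.1, 0, 0, 0, 0, 0, 0],
    [0.1, 0, 0, 0, 0, 0, 0],
  ],
  force=50,
)

```text
time_s: 11.52
position: [469.6, -146.1, 49.6]
tcp_rot: [0.001, 0.701, 0.713, 0.001]
contact_force: [5.4, 1.5, 1.8]
gripper_width: 27.6
grip_force: 52.2
```

Run:
```python
from h import *
to(468,-145.5,49,0.012)
im=manip.get_image("top")[:,:,::-1];gap(im)
s=manip.sense()["position"]
# arc rows: dy,dz in jig y-z from elevation .2 to 1.57
e=np.linspace(.2,1.5708,12+1); y=-120*np.cos(e); z=120*np.sin(e)
print(np.c_[np.diff(y),-np.diff(z)].round(1).tolist())
```

```text
t 11.52 pos [ 469.6 -146.1   49.6] yaw 0.016 tilt [ 0.003 -0.001 -1.   ] shift [ 0.7 -1.6  0.6] turn 0.004 q [-0.54  0.5   1.71  0.    0.92 -0.56] F [5.4 1.5 1.8] w 27.6 52.2
[[136 142 157 159 157 158 156 154 157 156 154]
 [ 71  91 139 154 154 153 152 157 154 156 154]
 [ 43  49  82 138 135 137 138 135 134 133 129]
 [ 43  46  51  77  63  72  85  62  64  64  67]
 [ 48  50  54  94  98  96 107 100 101 101  99]
 [ 40  47  85 156 157 156 157 156 155 154 148]
 [ 64  95 116 157 157 156 155 156 157 156 148]
 [118 155 155 156 158 156 156 156 152 157 151]
 [156 152 157 156 157 156 156 159 156 155 153]]
[[145 150 152 156 156 156 154 153 154 153 151]
 [137 148 138 153 153 151 153 155 153 154 151]
 [155 142  96 154 154 151 135 132 133 131 129]
 [153 138 112 148 150 141  85  62  63  64  67]
 [157 149 113 138 145 139 109  99 101 100  99]
 [154 144  92 153 154 153 154 155 153 155 147]
 [139 146 120 156 154 155 153 153 156 155 145]
 [117 154 152 154 156 153 154 153 152 154 149]
 [155 151 155 155 155 153 155 155 153 153 151]]
293 243.63 jigx [  2.42 108.21]
294 243.29 jigx [  3.08 106.01]
295 243.22 jigx [  3.13 103.83]
296 243.25 jigx [  2.99 101.66]
297 243.2 jigx [ 3.   99.48]
298 243.21 jigx [ 2.89 97.31]
299 243.25 jigx [ 2.73 95.14]
300 243.2 jigx [ 2.75 92.96]
301 243.42 jigx [ 2.18 90.8 ]
[[3.5, -13.3], [5.0, -12.8], [6.4, -12.1], [7.7, -11.3], [9.0, -10.4], [10.1, -9.3], [11.1, -8.1], [11.9, -6.7], [12.6, -5.3], [13.1, -3.9], [13.5, -2.3], [13.7, -0.8]]
```

Call:
arm_command(
  series=[
    [0.1, 3.5, 0, -13.3, 0, 0, 0],
    [0.1, 5.0, 0, -12.8, 0, 0, 0],
    [0.1, 6.4, 0, -12.1, 0, 0, 0],
    [0.1, 7.7, 0, -11.3, 0, 0, 0],
    [0.1, 9.0, 0, -10.4, 0, 0, 0],
    [0.1, 10.1, 0, -9.3, 0, 0, 0],
    [0.1, 0, 0, 0, 0, 0, 0],
  ],
)

```text
time_s: 12.15
position: [468.9, -103.5, 119.5]
tcp_rot: [0.002, 0.701, 0.713, 0.001]
contact_force: [5.2, -0.9, -5.1]
gripper_width: 27.0
grip_force: 51.3
```

Run:
```python
from h import *
to(468,-145.5+41.7,49.6+69.2,0.012)
im=manip.get_image("scene")
for s,c in red(im): print(s,c.round(1))
```

```text
t 12.15 pos [ 468.9 -103.5  119.5] yaw 0.017 tilt [ 0.004 -0.002 -1.   ] shift [-0.3 -1.   0.7] turn 0.005 q [-0.46  0.38  1.66  0.    1.09 -0.48] F [ 5.2 -0.9 -5.1] w 27.0 51.3
[279  57   1   5   5] [279.  59.]
[380  98  10  11  58] [384.9 102.5]
[394 151  12   7  29] [399.8 153.1]
```

Lever is following. I'll finish the arc.

Call:
arm_command(
  series=[
    [0.1, 11.1, 0, -8.1, 0, 0, 0],
    [0.1, 11.9, 0, -6.7, 0, 0, 0],
    [0.1, 12.6, 0, -5.3, 0, 0, 0],
    [0.1, 13.1, 0, -3.9, 0, 0, 0],
    [0.1, 13.5, 0, -2.3, 0, 0, 0],
    [0.1, 13.7, 0, -0.8, 0, 0, 0],
    [0.1, 0, 0, 0, 0, 0, 0],
    [0.1, 0, 0, 0, 0, 0, 0],
    [0.1, 0, 0, 0, 0, 0, 0],
  ],
)

```text
time_s: 12.95
position: [467.7, -28.9, 146.1]
tcp_rot: [0.002, 0.701, 0.713, 0.001]
contact_force: [4.7, -4.4, 1.7]
gripper_width: 27.4
grip_force: 50.8
```

Run:
```python
from h import *
to(468,-27.9,146,0.012)
im=manip.get_image("scene")[:,:,::-1];it=manip.get_image("top")[:,:,::-1]; cv2.imwrite("pics/sc_e.png",im)
for s,c in red(im[:,:,::-1]): print(s,c.round(1))
print(proj("scene",[468,-27.9,165]))
cv2.imwrite("pics/p6.png",np.hstack([cv2.resize(im[130:240,320:430],None,fx=3.6,fy=3.6,interpolation=2),cv2.resize(it[200:310,280:390],None,fx=3.6,fy=3.6,interpolation=2)]))
```

```text
t 12.95 pos [467.7 -28.9 146.1] yaw 0.017 tilt [ 0.004 -0.002 -1.   ] shift [1.  0.3 0.1] turn 0.005 q [-0.31  0.33  1.66 -0.    1.15 -0.33] F [ 4.7 -4.4  1.7] w 27.4 50.8
[279  48   2  23  23] [279.  59.]
[386 158  12   6  24] [391.5 160.1]
[390.04754566 167.07032384]
```

View pics/p6.png

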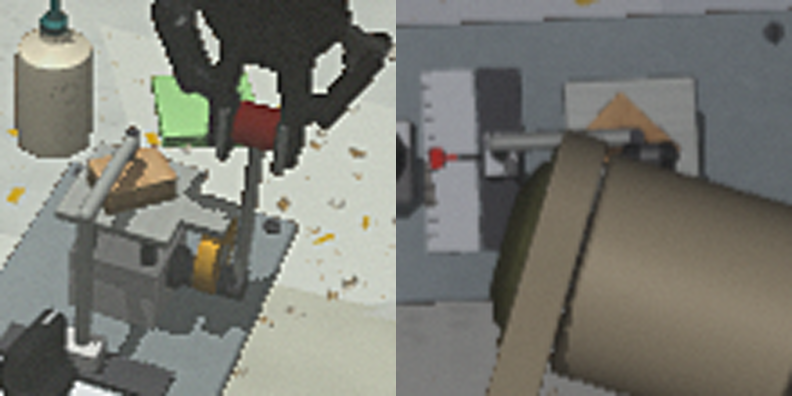

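The scene half shows the lever bar from hub (232,285) to grip (255,125) in the crop, with the block raised under the scriber and untouched. The top half shows pointer and red marker in line. I'll check that the lever is vertical.

Run:
```python
from h import *
for z in(45,100,145):
  for dy in(0,8): print(z,dy,((proj("scene",[466.7,-27.5+dy*(z-45)/120,z])-[320,130]+.5)*3.6-.5).round(1))
im=cv2.imread("pics/sc_e.png")
# bar centre per row: grey low-saturation between edges
for v in range(174,206,3): print(v,((v-130+.5)*3.6),im[v,380:396].mean(1).astype(int))
```

```text
45 0 [236.9 284.7]
45 8 [236.9 284.7]
100 0 [245.  219.6]
100 8 [243.  223.3]
145 0 [252.1 162.4]
145 8 [248.5 169. ]
174 160.20000000000002 [202  62  98 218 205 200 204 206 203  55  75  76 115 227 219 206]
177 171.0 [202 199 200 199 201 198 207 199  43  71  80  73 108 222 197  52]
180 181.8 [200 200 200 200 200 202 209 201  47  78  78  71 109 211 179 203]
183 192.6 [210 206 205 204 200 206 195  45  69  78  75 111 217 201 201 200]
186 203.4 [ 89  90  83  76  76 121 215  58  76  84  70 108 216 202 200 203]
189 214.20000000000002 [174 180 169  90  96  94 104  74  78  79  81 125 146 130 214 212]
192 225.0 [165 171 168 101  63  72  89  79  85  81 103 153 139  79  69  75]
195 235.8 [ 74  78  73  70  72  86  71  81  81  89 130 148 147 150 154 155]
198 246.6 [144  67  82  80  76  99  76  78  81 104 149 144 140 142 144 141]
201 257.40000000000003 [ 62  82  83  74 101  84  78  80  88 135 151 142 143 145 144 146]
204 268.2 [ 65  62  64  60  67  94  93  85  94 151 143 146 142 140 146 144]
```

Call:
arm_command(
  series=[
    [0.1, 1.5, 0, 0, 0, 0, 0],
    [0.1, 0, 0, 0, 0, 0, 0],
    [0.1, 0, 0, 0, 0, 0, 0],
    [0.1, 0, 0, 0, 0, 0, 0],
  ],
)

```text
time_s: 13.38
position: [467.7, -27.9, 146.1]
tcp_rot: [0.002, 0.701, 0.713, 0.0]
contact_force: [4.3, -5.0, 2.4]
gripper_width: 27.0
grip_force: 50.9
```

Run:
```python
from h import *
to(468,-27.9,146,0.012)
gap(manip.get_image("top")[:,:,::-1])
print(manip.finish_job())
```

```text
t 13.38 pos [467.7 -27.9 146.1] yaw 0.016 tilt [ 0.004 -0.003 -1.   ] shift [-0.   0.3  0.1] turn 0.004 q [-0.31  0.33  1.66 -0.    1.15 -0.33] F [ 4.3 -5.   2.4] w 27.0 50.9
[[133 136 152 153 153 152 151 153 151 152 149]
 [ 68  85 132 152 151 153 150 151 153 151 149]
 [ 43  47  78 135 130 132 136 130 132 130 125]
 [ 41  45  51  76  62  69  83  61  62  62  67]
 [ 45  46  53  91  93  93 105  97  98  99  99]
 [ 44  46  83 152 150 151 152 154 153 151 143]
 [ 60  93 116 153 148 152 153 151 153 150 146]
 [114 152 152 151 151 152 151 154 154 152 146]
 [154 154 150 151 152 151 151 151 151 152 149]]
[[143 147 148 153 150 149 150 150 150 150 148]
 [132 141 130 151 148 150 149 149 150 150 148]
 [152 138  93 152 151 148 134 128 130 127 125]
 [148 136 110 144 146 138  84  62  61  62  67]
 [152 143 114 135 140 134 104  98  97  99 100]
 [153 142  90 150 149 150 151 152 150 149 142]
 [135 143 119 150 147 150 152 150 151 148 144]
 [114 149 148 151 149 149 149 152 153 150 145]
 [150 151 148 150 150 150 149 149 150 151 145]]
293 243.62 jigx [  2.45 108.21]
294 243.41 jigx [  2.81 106.02]
295 243.39 jigx [  2.77 103.84]
296 243.36 jigx [  2.74 101.67]
297 243.31 jigx [ 2.76 99.49]
298 243.26 jigx [ 2.79 97.31]
299 243.24 jigx [ 2.74 95.14]
300 243.29 jigx [ 2.54 92.97]
301 243.49 jigx [ 2.03 90.81]
the job is handed in; nothing more can be done
None
```

I've handed the job in at about 13.4 s: the pointer measures in line with the red marker to within about half a millimetre, and the gripper still holds the cam lever upright by its red grip, to within a few hundredths of a radian; no verdict came back.

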